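# Dust a support plate and add it to the alternating pile

## Task

Dust the loose blue L-shaped support plate with the clamped air can: while the plate still lies on the grey board, press the can's red cap fully down for a moment and let it spring back up. Then lay that plate flat on the pile of two plates, flush with the pile's square outline and turned the opposite way to the yellow plate under it (like the blue one at the bottom), so that the pile keeps alternating. Set it down gently rather than dropping it, do not shift the pile, and leave the finds and other things alone.

Things in the scene. Friction and masses are not known exactly. Their poses are not given: they have to be found in the camera images.
- air_cap (a joint): press travel of the red cap, in m: 0 is up, 0.008 is fully down; it needs about 2 N to start and 6 N at full travel, and springs back up by itself
- air_cap_top (a point): centre of the flat top of the red cap (34 mm wide, 22 mm high) on a fixed aluminium can (62 mm wide, blue band) clamped upright on one end of the grey board; when up, the top is 165 mm above the table; it goes straight down 8 mm. Its short white nozzle points along the board to the loose plate, whose spot is 220 mm from the can
- dust_spot (a point): point on the top of the fixed grey board (10 mm thick, 150 x 380 mm) under the dark felt patch on which the loose plate lies to be dusted; the board's long axis is its y, the can is towards its +y
- loose_plate_center (a point): loose blue flat L, 90 g, 18 mm thick, lying on the grey board (underside 10 mm above the table): a 90 x 90 mm square less a 56 x 56 mm corner. Point: centre of the square, half-way up, just inside the cut-out. Outer corner at (-45,-45) mm in its axes; arms 34 mm wide along x (y -45 to -11) and along y (x -45 to -11); z up. Grip across an arm, e.g. at (17,-28) or (-28,17) mm
- loose_plate_corner (a point): outer corner of the loose blue plate's L, half-way up, at (-45,-45) mm from its centre point
- top_plate_center (a point): yellow plate, upper of the pile of two, same L, size and axes as the loose one; centre of its 90 mm square outline, half-way up (underside 18 mm, upper face 36 mm above the table). Turned half round to the blue plate under it, so that together they fill one square outline. Loose, not fastened
- top_plate_open (a point): the empty corner of the yellow plate's square outline, opposite the outer corner of its L, half-way up, at (+45,+45) mm from its centre: the loose plate's outer corner belongs above this point
- bottom_plate_center (a point): blue plate at the bottom of the pile, flat on the table, same L, size and axes as the loose one; centre of its square outline, half-way up. Loose, not fastened
- sherd_a: terracotta sherd, about 52 mm across, 10 mm thick, beside the pile; origin under its centre; leave alone
- sherd_b: small terracotta sherd, about 36 mm across, 10 mm thick, lying on the grey board between can and plate; origin under its centre; leave alone
- sherd_c: terracotta sherd, about 64 mm across, 10 mm thick; origin under its centre; leave alone
- bowl: terracotta bowl, 124 mm wide, 65 mm high; origin under its centre; leave alone
- brush: hand brush lying on the table; leave alone
Mind the look-alikes: they are no part of the job. What is shaped like the part that bears loose_plate_center but turquoise is not meant. There is more than one size of the part that bears top_plate_center; the job needs the larger.

How it is judged:
On the way, in this order (a step that is already met when the one before it is completed fails the run):
1. the red cap is pressed fully down (at least 6 of its 8 mm, for 0.15 s) while the loose plate lies on the grey board at its spot (value of joint air_cap above 0.006 m and horizontal distance between loose_plate_center and dust_spot below 0.04 m and height (world z) of loose_plate_center below 0.025 m), for 0.15 s.
2. the cap is let spring back up (under 1.5 mm) while the plate still lies on the board (value of joint air_cap below 0.0015 m and horizontal distance between loose_plate_center and dust_spot below 0.06 m and height (world z) of loose_plate_center below 0.025 m), for 0.1 s.
At the end, for the whole second after the job is handed in: Blue plate flat (0.06 rad), at rest on the yellow one: outline centres within 12 mm, its outer corner within 18 mm of the yellow plate's empty corner, both horizontally; the two pile plates flat and each moved under 15 mm; red cap up (under 1.5 mm) (horizontal distance between loose_plate_center and top_plate_center below 0.012 m and horizontal distance between loose_plate_corner and top_plate_open below 0.018 m and z of loose_plate_center in the frame of top_plate_center between 0.015 and 0.021 m and angle between each of loose_plate_center, top_plate_center's own z axis and vertical below 0.06 rad and linear speed of loose_plate below 0.01 m/s and distance of each of top_plate_center, bottom_plate_center from where it was at the start of the episode below 0.015 m and value of joint air_cap below 0.0015 m); the robot touches nothing.
It fails at once if a find or another bystander is moved by more than 20 mm (distance of any of sherd_a, sherd_b, sherd_c, bowl, brush from where it was at the start of the episode above 0.02 m).
It fails at once if the loose plate is dropped or thrown (faster than 0.5 m/s while the fingers do not hold it) (linear speed of loose_plate above 0.5 m/s and contact force between loose_plate and the fingers below 0.05 N).
It also fails if it takes over 50 s, if anything falls off the work surface, if the arm or the gripper's body presses on something with over 40 N, if the wrist force passes 120 N, or if a joint passes its speed limit or range.

## Robot

A 6-joint arm with a two-finger parallel gripper is mounted at the origin on the work surface. World frame = base frame: x ahead of the robot, y to its left, z up, the work surface at z = 0. Lengths are in m, angles in rad, forces in N, time in s.
With the tool pointing down it reaches from about 0.35 to 0.85 m from the base axis. Payload 8.1 kg.
Tool frame: the origin (TCP) lies at the very end of the fingers, on their centre line; the grasp point (between the pads) lies 19 mm behind it; z points along the fingers, y is the direction in which the jaws open and shut (so a half turn about z gives the same grasp; the last joint's range is limited). The gripper opens to 93 mm and grips with 3 to 60 N. Pads are 15 mm wide; open, the fingers measure 128 mm over their backs; the gripper's body (75 mm by 188 mm) begins 65 mm behind the grasp point.
Start: joints at [1.264, 0.13, 1.488, -0, 1.523, -0.085], TCP at [0.132, 0.585, 0.219] pointing down, gripper open.
Joint ranges: [-2.96, 2.96], [-0.89, 2.26], [0.02, 2.5], [-1.34, 4.48], [0, 2.73], [-2.66, 2.66]. Speed limits (rad/s): [2.39, 2.39, 2.79, 3.14, 3.14, 3.14].

## Interface

Orientations are given as a rotation vector (axis times angle).
In Python, from plant import * gives the robot as it stands.
- The arm moves only by the tool apply_moves, never from a script. Its argument "commands" is one flat list of numbers, 7 for each row, row after row: the shift along the world's x, y, z in cm, then the turn, a rotation vector about the world's x, y, z in rad, then the finger opening in cm, from 0 to 9.3. A call has 1 to 8 rows; each row shifts and turns the pose as measured when the row begins; what a row does not reach is not made up. A row lasts 1/8 s, in which the tool goes at most 62.5 mm and 10.7 degrees, less where a joint would pass 70% of its speed; a pose out of reach is approached as far as the arm can. A call with a gripper value outside its range is refused whole. The fingers move at their own pace and stop on an object; "squeeze" is the grip in N (left out, the last holds). Time passes only in rows, so rows that do not move let the fingers close. It gives the time, the measured TCP pose, the force and the opening at its end, in the units of the state.
- read_state(): the state, without advancing time (a new reading comes with each control period).
- read_camera(name): name is "scene" or "top" or "wrist"; returns (picture, depth): 400x640x3 uint8, blue, green, red; 400x640 float32, m along the optical axis (not along the pixel's ray), 0 where there is no reading.
- camera_model(name): a dict with "intrinsics" (3x3 intrinsics, pixels), "R" (3x3) and "t" (3): a world point X has camera coordinates R X + t. Camera axes: x right, y down, z forward; pixel columns grow to the right and rows downward; lengths in m; the calibration is good to about 2 mm. The wrist camera is an equidistant fisheye: a pixel r from the principal point sees the ray r / f radians off the axis. A picture is of the moment at which its call begins: read the wrist's pose just before it. camera_model takes no time and is no camera call; for the wrist camera it gives the pose at the moment of the call.
- close_job(): hands the job in, once; it reports no verdict.
Trained networks look in the newest picture that a camera, given by its name, has taken for a name from the list of things; names that differ only in an ending like _2 or _b are one class to them, and where a whole thing is asked for, a point or a joint stands for the part that bears it (a point fixed in the world has none). Each returns a list of dicts, best first, with "conf" (0 to 1); they miss things now and then, are a little off and sometimes report something else, mostly with a low value. They report only what shows in the picture. A call takes as long as a camera call. They do not tell look-alikes from the thing itself.
- find_in(query, camera): "point" ([x, y, z] in m, in the coordinates of the camera as it stood for that picture, good to about 4 mm: the middle of the surface that is visible of it).
- cut_out(query, camera): "mask" (400x640 bool, what is visible of it).
- spot_point(query, camera): "point" ([x, y, z] in m, in the coordinates of the camera as it stood for that picture, good to about 4 mm: a listed point, or the origin of a listed thing).
The state is a dict: "t": time; "q": joint angles; "dq": joint speeds; "joint_torque": joint torques, N m; "tool_pos": TCP position; "orientation": TCP orientation; "force": force on the tool from outside, world axes, zero at the start; "wrist_torque": the same for the moment, N m; "opening": finger opening in m.
Only numpy, scipy, OpenCV 4.12 (cv2) and the standard library are available. Lean on these libraries where they do the work, as an engineer would, in place of code of your own. Each camera call takes 0.05 s, during which the arm holds its last target. There are 200 camera calls.

## Working session

There is one attempt and no reset: what is moved stays moved. The work goes in short steps, Python scripts to look and compute and a tool call to move; the robot and the scene stay as the last step left them, time stands still between calls to the robot, and variables do not carry over. Pictures are saved under pics/ and viewed, about 8 in all and at most 12, crops included, and the job is handed in when it is done.

Besides the shell and the picture viewer there is one more tool, called as name(argument=value, ...) on one line, values as JSON. apply_moves: Moves the arm, as the interface text tells. Its arguments: {"type":"object","properties":{"commands":{"type":"array"},"squeeze":{"type":"number"}},"required":["commands"]}

```bash
mkdir -p pics; cat > h.py <<'E'
from plant import *
import numpy as np, cv2
def world(p,m): return m["R"].T@(np.array(p)-m["t"])
def pix(X,m):
    c=m["R"]@np.array(X)+m["t"]; k=m["intrinsics"]@c; return k[:2]/k[2]
def unproj(u,v,z,m):  # pixel -> world at height z (pinhole)
    d=m["R"].T@np.linalg.solve(m["intrinsics"],[u,v,1]); o=-m["R"].T@m["t"]; return o+d*(z-o[2])/d[2]
def look(q,cam,f=spot_point):
    m=camera_model(cam)
    for r in f(q,cam)[:5]:
        w=world(r["point"],m); print(cam,q,round(r["conf"],2),w.round(4),pix(w,m).round() if cam!="wrist" else "")
E
python3 - <<'E'
from h import *
for c in("top","scene"):
    p,d=read_camera(c); cv2.imwrite(f"pics/{c}0.png",p)
    m=camera_model(c)
    for q in("air_cap_top","dust_spot","loose_plate_center","loose_plate_corner","top_plate_center","top_plate_open","bottom_plate_center","bowl","brush","sherd_a"): look(q,c)
s=read_state();print(s["t"],s["tool_pos"],s["orientation"],s["force"])
E
```

```text
top air_cap_top 0.66 [0.4781 0.3746 0.1652] [149. 221.]
top dust_spot 0.85 [0.4937 0.1593 0.0136] [256. 223.]
top loose_plate_center 0.77 [0.49   0.1564 0.018 ] [257. 224.]
top loose_plate_center 0.72 [0.2927 0.2608 0.008 ] [214. 301.]
top loose_plate_corner 0.98 [0.3034 0.1943 0.0103] [240. 297.]
top top_plate_center 0.91 [ 0.4567 -0.2537  0.0225] [416. 238.]
top top_plate_center 0.59 [ 0.3108 -0.2901  0.0062] [430. 296.]
top top_plate_open 0.64 [0.4777 0.3741 0.1659] [149. 221.]
top bottom_plate_center 0.91 [ 0.4529 -0.2592  0.0067] [416. 240.]
top bottom_plate_center 0.18 [7.618e-01 2.066e-01 2.000e-04] [243. 126.]
top bowl 0.91 [ 0.7356 -0.1455  0.0012] [371. 136.]
top brush 0.85 [ 0.7601  0.2073 -0.0024] [243. 127.]
top sherd_a 0.84 [ 0.7153  0.0142 -0.0008] [313. 143.]
top sherd_a 0.66 [ 0.521  -0.3944 -0.0027] [466. 215.]
top sherd_a 0.45 [0.514  0.3046 0.007 ] [201. 215.]
scene air_cap_top 0.46 [0.482  0.3782 0.1645] [367.  86.]
scene dust_spot 0.63 [0.4919 0.1612 0.0072] [334. 177.]
scene loose_plate_center 0.78 [0.2921 0.2565 0.0112] [290. 132.]
scene loose_plate_center 0.6
[... 269 characters left out ...]
0.3059 0.1938 0.0083] [284. 147.]
scene loose_plate_corner 0.24 [ 0.7189  0.0108 -0.0015] [389. 252.]
scene top_plate_center 0.85 [ 0.3137 -0.2879  0.005 ] [182. 279.]
scene top_plate_center 0.6 [ 0.4574 -0.2583  0.024 ] [238. 292.]
scene bottom_plate_center 0.57 [ 0.4566 -0.2599  0.0103] [239. 295.]
scene bowl 0.72 [0.4903 0.1608 0.0173] [334. 174.]
scene bowl 0.7 [ 0.7349 -0.146   0.0011] [370. 309.]
scene brush 0.57 [ 0.7656  0.2078 -0.0038] [432. 203.]
scene sherd_a 0.9 [ 0.5247 -0.3949 -0.0021] [229. 366.]
scene sherd_a 0.65 [ 0.7197  0.0138 -0.0012] [390. 251.]
1.1 [0.13197895 0.58532498 0.21864356] [-3.47723507e-01 -3.12228409e+00 -5.77928025e-05] [-0.15695295  0.39468572 -0.90044058]
```

View pics/top0.png

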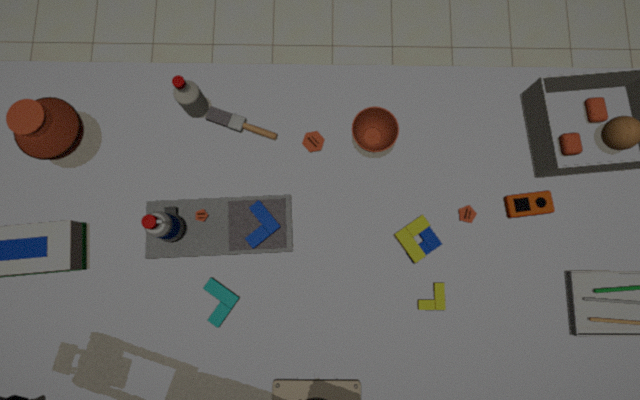

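View pics/scene0.png

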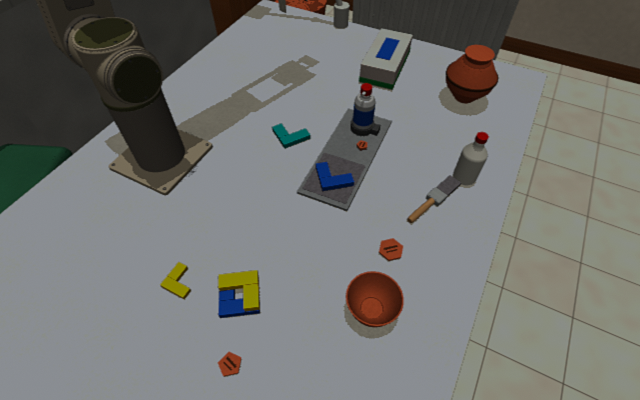

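Candidates in the top picture: 
- **Loose plate:** dark blue L on the board (257,224). The turquoise L (220,301) is a look-alike. 
- **Pile:** yellow on blue (417,238). The small yellow L (432,297) is a look-alike. 
- **Can:** blue-band can on the board (150,222). The red-capped bottle at (180,82) is not meant.

I'll measure these by colour and check them in one crop.

```bash
cat >> h.py <<'E'
def lfit(mask,z,m,un=unproj):
    n,l,st,ce=cv2.connectedComponentsWithStats(mask.astype(np.uint8)); i=1+np.argmax(st[1:,4])
    vv,uu=np.nonzero(l==i)
    P=np.array([un(u,v,z,m)[:2] for u,v in zip(uu,vv)])
    r=cv2.minAreaRect((P*1000).astype(np.float32)); c=np.array(r[0])/1000
    B=cv2.boxPoints(r)/1000; cm=P.mean(0)
    k=np.argmin(((B-cm)**2).sum(1)); 
    d=B[k]-c; print("n",st[i,4],"centre",c.round(4),"size",np.round(r[1],1),"corner",B[k].round(4),"xaxis yaw deg",round(np.degrees(np.arctan2(d[1],d[0]))-225,1)%360)
    return c,B[k]
E
python3 - <<'E'
from h import *
p,d=read_camera("top"); m=camera_model("top")
h=cv2.cvtColor(p,cv2.COLOR_BGR2HSV)
def roi(a,x0,x1,y0,y1): o=np.zeros_like(a); o[y0:y1,x0:x1]=a[y0:y1,x0:x1]; return o
bl=cv2.inRange(h,(105,130,60),(125,255,255))>0; ye=cv2.inRange(h,(22,120,60),(38,255,255))>0; re=(cv2.inRange(h,(0,150,100),(5,255,255))|cv2.inRange(h,(172,150,100),(180,255,255)))>0
lfit(roi(bl,225,295,190,255),.028,m)
lfit(roi(ye,380,460,200,270),.036,m)
r=roi(re,135,160,210,235); v,u=np.nonzero(r); print("cap",len(v),u.mean(),v.mean(),unproj(u.mean(),v.mean(),.163,m), np.median(d[r]))
a=cv2.resize(p[185:265,135:300],None,fx=4,fy=4); b=cv2.resize(p[185:265,385:480],None,fx=4,fy=4)
w=np.zeros((600,700,3),np.uint8); 
w[:280,:660]=a[:280]; w[290:600,:380]=b[:310]; cv2.imwrite("pics/crop1.png",np.clip(w*1.6,0,255).astype(np.uint8))
E
```

```text
n 727 centre [0.4894 0.1579] size [89.6 88.4] corner [0.4838 0.0952] xaxis yaw deg 39.89999999999998
n 737 centre [ 0.4552 -0.2563] size [87.4 90.1] corner [ 0.4647 -0.1942] xaxis yaw deg 216.3
cap 137 148.15328467153284 221.05839416058393 [0.47857992 0.37742436 0.163     ] 0.9092711
```

View pics/crop1.png

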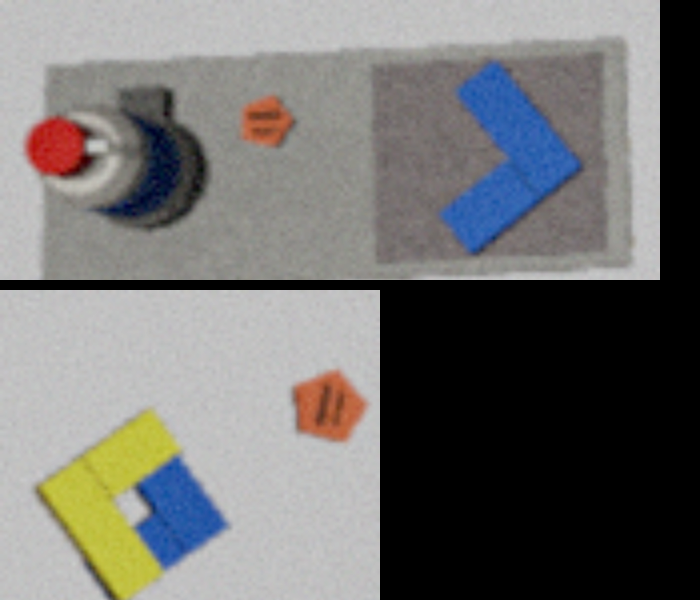

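The crop confirms the choices: blue L on the felt, the yellow/blue pile with its empty corner to the lower right, and the red cap at (55,145). Now I'll move above the cap with the fingers closed.

apply_moves(commands=[4.3,-2.6,0,0,0,0,0,4.3,-2.6,0,0,0,0,0,4.3,-2.6,0,0,0,0,0,4.3,-2.6,0,0,0,0,0,4.3,-2.6,0,0,0,0,0,4.3,-2.6,0,0,0,0,0,4.3,-2.6,0,0,0,0,0,4.3,-2.6,0,0,0,0,0], squeeze=30)

```text
t: 2.15
tool_pos: [0.4823, 0.3722, 0.2195]
orientation: [0.336, 3.123, 0.004]
force: [0.6, 0.6, 0.9]
opening: 0.0177
```

```bash
python3 - <<'E'
from h import *
p,d=read_camera("wrist"); look("air_cap_top","wrist"); cv2.imwrite("pics/w1.png",p)
p,d=read_camera("top"); look("air_cap_top","top")
p,d=read_camera("scene"); look("air_cap_top","scene")
s=read_state();print(s["t"],s["tool_pos"],s["opening"],s["force"])
E
```

```text
wrist air_cap_top 0.64 [0.483  0.374  0.1657] 
scene air_cap_top 0.66 [0.4795 0.3806 0.1633] [367.  86.]
2.45 [0.48014382 0.37368529 0.21920599] 0.0006326671809093729 [ 0.28218837 -0.68727723  0.33723453]
```

View pics/w1.png

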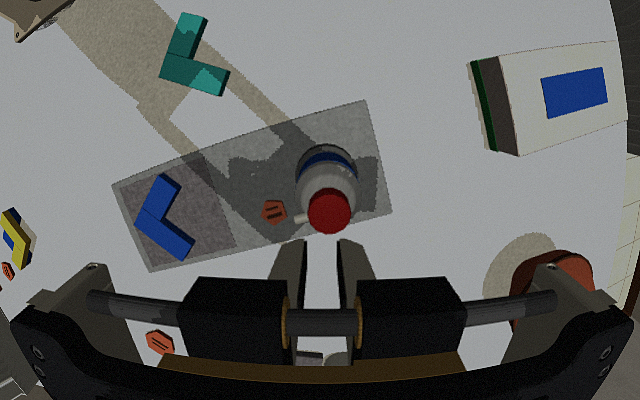

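The wrist view shows the red cap at (328,210), in line with the closed fingers. The estimates agree to a few mm, so I'll go down to just above it.

apply_moves(commands=[0,0.2,-2.5,0,0,0,0,0,0.1,-2,0,0,0,0,0,0,-0.3,0,0,0,0,0,0,-0.3,0,0,0,0,0,0,-0.2,0,0,0,0])

```text
t: 3.08
tool_pos: [0.4771, 0.3805, 0.1665]
orientation: [0.326, 3.123, 0.007]
force: [0.2, -0.2, -0.0]
opening: 0.0005
```

apply_moves(commands=[0.2,-0.3,-0.3,0,0,0,0,0,0,-0.3,0,0,0,0,0,0,-0.3,0,0,0,0])

```text
t: 3.45
tool_pos: [0.4798, 0.3777, 0.1593]
orientation: [0.326, 3.122, 0.01]
force: [-3.3, -0.4, 5.2]
opening: 0.0006
```

apply_moves(commands=[0,0,-0.25,0,0,0,0,0,0,-0.15,0,0,0,0,0,0,-0.1,0,0,0,0])

```text
t: 3.82
tool_pos: [0.4799, 0.3777, 0.1573]
orientation: [0.326, 3.121, 0.011]
force: [-5.8, -2.0, 8.6]
opening: 0.0002
```

apply_moves(commands=[0,0,-0.1,0,0,0,0,0,0,-0.1,0,0,0,0,0,0,-0.1,0,0,0,0])

```text
t: 4.2
tool_pos: [0.4798, 0.3778, 0.1573]
orientation: [0.325, 3.12, 0.012]
force: [-5.1, -2.7, 10.0]
opening: 0.0004
```

The cap is at its stop: the height is steady at 0.157 m with 10 N. Now I'll release it, rise and travel towards the plate.

apply_moves(commands=[0,0,1,0,0,0,0,0,0,2,0,0,0,0,0,0,3,0,0,0,0,-0.3,-4.6,0,0,0,-0.12,4,-0.3,-4.6,0,0,0,-0.14,6.5,-0.4,-4.6,-2,0,0,-0.14,6.5,-0.4,-4.6,-2,0,0,-0.14,6.5,-0.3,-4.6,-2,0,0,-0.13,6.5])

```text
t: 5.2
tool_pos: [0.4663, 0.1451, 0.1679]
orientation: [1.349, 2.815, 0.019]
force: [-0.1, -0.7, -0.3]
opening: 0.0456
```

```bash
cat >> h.py <<'E'
def unfish(u,v,z,m):
    K=m["intrinsics"]; x=(u-K[0,2])/K[0,0]; y=(v-K[1,2])/K[1,1]; th=np.hypot(x,y)+1e-9
    d=m["R"].T@np.array([x/th*np.sin(th),y/th*np.sin(th),np.cos(th)]); o=-m["R"].T@m["t"]; return o+d*(z-o[2])/d[2]
def tool():
    from scipy.spatial.transform import Rotation as R
    s=read_state(); M=R.from_rotvec(s["orientation"]).as_matrix()
    print("t",s["t"],"tcp",s["tool_pos"].round(4) if hasattr(s["tool_pos"],"round") else s["tool_pos"],"jaw yaw",np.degrees(np.arctan2(M[1,1],M[0,1])).round(1),"z",M[:,2].round(3),"open",s["opening"],"F",np.round(s["force"],1))
E
python3 - <<'E'
from h import *
tool(); m=camera_model("wrist"); p,d=read_camera("wrist"); h=cv2.cvtColor(p,cv2.COLOR_BGR2HSV)
bl=cv2.inRange(h,(105,130,50),(125,255,255))>0
# keep only pixels near the plate
v,u=np.nonzero(bl); ok=[np.hypot(*(unfish(a,b,.028,m)[:2]-[.489,.158]))<.09 for a,b in zip(u,v)]
k=np.zeros_like(bl); k[v[ok],u[ok]]=1
lfit(k,.028,m,unfish); look("loose_plate_center","wrist"); cv2.imwrite("pics/w2.png",p)
E
```

```text
t 5.2 tcp [0.4663 0.1451 0.1679] jaw yaw 38.8 z [ 0.023  0.002 -1.   ] open 0.04564154111598529 F [-0.1 -0.7 -0.3]
n 4204 centre [0.4897 0.161 ] size [88.8 89.2] corner [0.4844 0.0983] xaxis yaw deg 40.19999999999999
wrist loose_plate_center 0.97 [0.4878 0.1541 0.0121] 
wrist loose_plate_center 0.88 [0.2901 0.2531 0.0066]
```

View pics/w2.png

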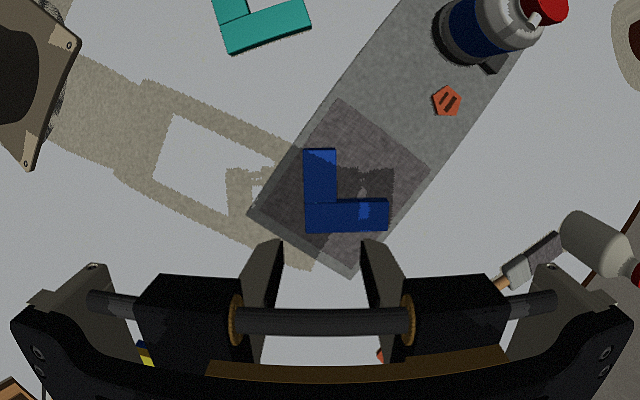

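The plate lies as expected, with its left arm at (320,180) between the finger lines. I'll straighten the tool and go down.

apply_moves(commands=[-0.3,0.2,-3,0,0.02,0.02,6.5,0,0,-4,0,0,0,6.5,0,0,-3,0,0,0,6.5,0,0,0,0,0,0,6.5])

```text
t: 5.8
tool_pos: [0.4653, 0.1462, 0.0689]
orientation: [1.327, 2.843, 0.007]
force: [0.7, 0.1, -0.0]
opening: 0.0649
```

```bash
python3 - <<'E'
from h import *
tool(); m=camera_model("wrist"); p,d=read_camera("wrist"); h=cv2.cvtColor(p,cv2.COLOR_BGR2HSV)
bl=cv2.inRange(h,(105,130,50),(125,255,255))>0
v,u=np.nonzero(bl); ok=[np.hypot(*(unfish(a,b,.028,m)[:2]-[.489,.158]))<.09 for a,b in zip(u,v)]
k=np.zeros_like(bl); k[v[ok],u[ok]]=1
lfit(k,.028,m,unfish);tool()
E
```

```text
t 5.8 tcp [0.4653 0.1462 0.0689] jaw yaw 40.0 z [ 0.006  0.003 -1.   ] open 0.06487041729666057 F [ 0.7  0.1 -0. ]
n 6413 centre [0.4794 0.1531] size [63.1 89.5] corner [0.484  0.0985] xaxis yaw deg 49.69999999999999
t 5.85 tcp [0.4666 0.1465 0.0706] jaw yaw 40.0 z [ 0.008  0.003 -1.   ] open 0.06458805821442277 F [-1.1  0.   0.6]
```

apply_moves(commands=[-0.3,0.1,-2.5,0,0.006,0,6.5,0,0,-1.8,0,0,0,6.5,0,0,-0.7,0,0,0,6.5,0,0,-0.2,0,0,0,6.5])

```text
t: 6.35
tool_pos: [0.4696, 0.1496, 0.0247]
orientation: [1.322, 2.839, 0.017]
force: [0.7, -0.0, 0.0]
opening: 0.0651
```

apply_moves(commands=[-0.6,-0.3,-0.3,0,0,0,6.5,0,0,-0.5,0,0.01,0,6.5,0,0,0,0,0,0,6.5])

```text
t: 6.72
tool_pos: [0.4642, 0.1465, 0.0177]
orientation: [1.325, 2.847, 0.012]
force: [-0.5, 0.2, 0.3]
opening: 0.0651
```

apply_moves(commands=[-0.1,0,-0.3,0,0.005,0,6.5,0,0,0,0,0,0,5,0,0,0,0,0,0,2.5,0,0,0,0,0,0,2.5,0,0,0,0,0,0,2.5,0,0,0,0,0,0,2.5], squeeze=30)

```text
t: 7.48
tool_pos: [0.4636, 0.1466, 0.0148]
orientation: [-1.325, -2.846, -0.009]
force: [-0.1, 0.4, -0.7]
opening: 0.0337
```

apply_moves(commands=[0,0,1,0,0,0,2.5,0,0,3,0,0,0,2.5,0,0,4,0,0,0,2.5,0,0,3,0,0,0,2.5,-0.4,-4,0,0,0,-0.01,2.5,-0.5,-5,0,0,0,-0.01,2.5,-0.5,-5,0,0,0,-0.01,2.5,-0.5,-5,0,0,0,-0.01,2.5])

```text
t: 8.48
tool_pos: [0.4436, -0.0457, 0.1338]
orientation: [1.374, 2.824, 0.011]
force: [0.7, 0.2, -1.4]
opening: 0.0335
```

apply_moves(commands=[-0.5,-5,0,0,0,-0.01,2.5,-0.5,-5,0,0,0,-0.01,2.5,-0.4,-5,0,0,0,0,2.5,-0.2,-4,0,0,0,0,2.5,0,-1.5,0,0,0,0,2.5,0,0,0,0,0,0,2.5])

```text
t: 9.22
tool_pos: [0.4258, -0.2602, 0.1384]
orientation: [1.407, 2.802, 0.011]
force: [0.0, 0.6, -1.5]
opening: 0.0338
```

```bash
python3 - <<'E'
from h import *
tool(); m=camera_model("wrist"); p,d=read_camera("wrist"); tool(); cv2.imwrite("pics/w3.png",p)
h=cv2.cvtColor(p,cv2.COLOR_BGR2HSV); ye=cv2.inRange(h,(22,110,50),(38,255,255))>0
v,u=np.nonzero(ye); ok=[np.hypot(*(unfish(a,b,.036,m)[:2]-[.455,-.256]))<.08 for a,b in zip(u,v)]
k=np.zeros_like(ye); k[v[ok],u[ok]]=1
lfit(k,.036,m,unfish); look("loose_plate_corner","wrist"); look("loose_plate_center","wrist"); look("top_plate_center","wrist")
E
```

```text
t 9.225 tcp [ 0.4258 -0.2602  0.1384] jaw yaw 36.7 z [ 0.009  0.003 -1.   ] open 0.033834011271167225 F [ 0.   0.6 -1.5]
t 9.275 tcp [ 0.4259 -0.2596  0.1383] jaw yaw 36.7 z [ 0.009  0.003 -1.   ] open 0.03349245130684237 F [ 0.3 -0.1 -0.4]
n 4122 centre [ 0.4546 -0.2545] size [89. 91.] corner [ 0.4651 -0.1917] xaxis yaw deg 215.4
wrist top_plate_center 0.64 [ 0.4571 -0.2587  0.027 ] 
wrist top_plate_center 0.62 [ 0.3117 -0.2875  0.0059]
```

View pics/w3.png

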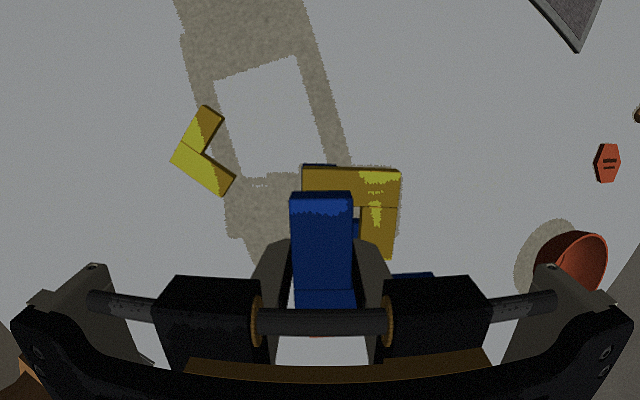

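The plate is held; its arm end is at (321,192), above the pile. I'll shift to the computed spot and lower to about 20 mm above, then check.

apply_moves(commands=[0.2,-0.6,-2,0,0.008,-0.01,2.5,0,0,-2.5,0,0,0,2.5,0,0,-2,0,0,0,2.5,0,0,-1,0,0,0,2.5,0,0,0,0,0,0,2.5])

```text
t: 10.05
tool_pos: [0.4301, -0.2595, 0.0623]
orientation: [1.41, 2.807, 0.006]
force: [-1.0, 0.5, -1.3]
opening: 0.0336
```

```bash
python3 - <<'E'
from h import *
tool(); mw=camera_model("wrist"); p,d=read_camera("wrist"); tool(); zt=read_state()["tool_pos"][2]+.0132
h=cv2.cvtColor(p,cv2.COLOR_BGR2HSV); bl=(cv2.inRange(h,(105,130,40),(128,255,255))>0); 
q,_=read_camera("top"); m=camera_model("top")
h=cv2.cvtColor(q,cv2.COLOR_BGR2HSV); b2=cv2.inRange(h,(105,130,40),(125,255,255))>0
a=cv2.resize(q[200:280,370:470],None,fx=5,fy=5)
s,_=read_camera("scene"); b=cv2.resize(s[225:345,170:300],None,fx=3,fy=3)
w=np.zeros((600,800,3),np.uint8); w[:400,:500]=a; 
w[:360,500-90:800]=b  if False else w[:360,410:800]
c=cv2.resize(p[100:340,180:480],None,fx=1,fy=1); w[360:600,500:800]=c
w[:240,540:800]=cv2.resize(s[225:345,170:300],None,fx=2,fy=2)
cv2.imwrite("pics/chk.png",np.clip(w*1.5,0,255).astype(np.uint8)); cv2.imwrite("pics/w4raw.png",p); cv2.imwrite("pics/top4.png",q); print(zt)
E
```

```text
t 10.05 tcp [ 0.4301 -0.2595  0.0623] jaw yaw 36.7 z [ 0.002  0.003 -1.   ] open 0.033560451118906535 F [-1.   0.5 -1.3]
t 10.1 tcp [ 0.4304 -0.2597  0.0629] jaw yaw 36.7 z [ 0.003  0.003 -1.   ] open 0.033871700127136875 F [ 0.3 -0.3 -1.1]
0.07605379052703243
```

View pics/chk.png

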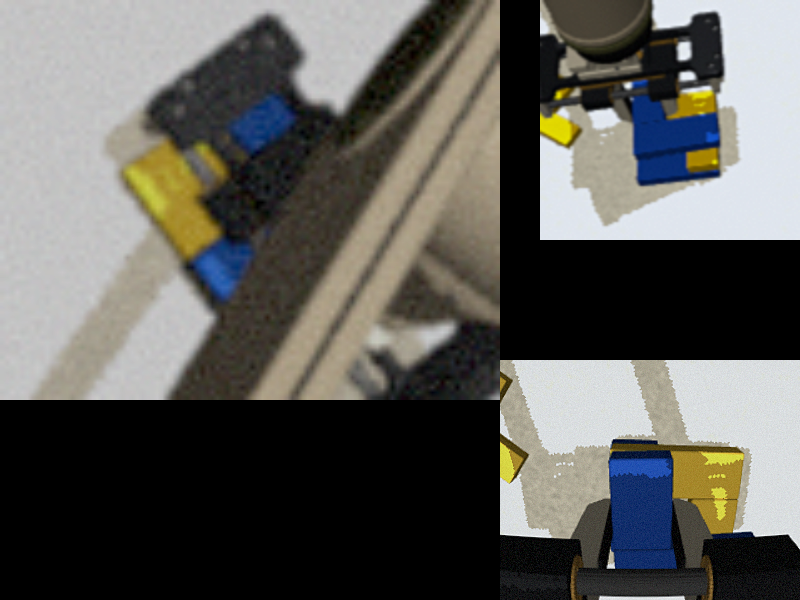

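```bash
python3 - <<'E'
from h import *
m=camera_model("wrist"); tool()
p=cv2.imread("pics/w4raw.png"); zt=.0761
o=-m["R"].T@m["t"]; print("cam",o.round(3),"axis",m["R"][2].round(3))
T=np.array([.4552,-.2563]);
def inv(X):  # world->fisheye
    c=m["R"]@np.array(X)+m["t"]; r=np.hypot(c[0],c[1]); th=np.arctan2(r,c[2]); K=m["intrinsics"]; return K[0,2]+K[0,0]*th*c[0]/r, K[1,2]+K[1,1]*th*c[1]/r
for y in(36.7,):
  c,s=np.cos(np.radians(y)),np.sin(np.radians(y)); R=np.array([[c,-s],[s,c]])
  C=np.array([.4303,-.2596])+[.0268,.011]
  for z in(zt,zt-.018):
    print(z,[np.round(inv([*(C+R@np.array(a)),z]),0) for a in((-.045,.045),(-.011,.045))])
for u,v in((290,198),(352,198),(290,189),(352,189)): print(u,v,unfish(u,v,zt,m).round(4))
# yellow outline far-corner in same picture
h=cv2.cvtColor(p,cv2.COLOR_BGR2HSV); ye=cv2.inRange(h,(22,110,50),(38,255,255))>0; ye[:, :285]=0
Y=[inv([*(T+np.array([[np.cos(.63),-np.sin(.63)],[np.sin(.63),np.cos(.63)]])@np.array(a)),.036]) for a in((-.045,.045),(.045,.045))]
print("pred yellow edge",np.round(Y,0)); b=cv2.boundingRect(ye.astype(np.uint8)); print("yellow bbox",b)
g=p[170:230,318]; print([tuple(int(k) for k in x) for x in g[8:40:2]])
E
```

```text
t 10.2 tcp [ 0.431  -0.2606  0.0637] jaw yaw 36.6 z [ 0.004  0.002 -1.   ] open 0.033367594255572126 F [-0.1 -0.5 -1.7]
cam [ 0.38  -0.194  0.229] axis [ 0.181 -0.237 -0.954]
0.0761 [array([290., 197.]), array([355., 197.])]
0.0581 [array([293., 188.]), array([352., 188.])]
290 198 [ 0.3945 -0.2396  0.0761]
352 198 [ 0.4203 -0.2206  0.0761]
290 189 [ 0.3918 -0.2357  0.0761]
352 189 [ 0.4173 -0.2168  0.0761]
pred yellow edge [[287. 186.]
 [423. 188.]]
yellow bbox (290, 184, 134, 196)
[(106, 122, 126), (45, 32, 25), (34, 12, 5), (11, 47, 60), (13, 49, 54), (10, 41, 52), (22, 49, 50), (41, 16, 2), (38, 16, 4), (41, 19, 7), (53, 21, 1), (107, 44, 19), (119, 58, 27), (115, 50, 16), (120, 54, 24), (120, 60, 28)]
```

My held-plate model agrees with the picture to 1–2 px. Now the remaining lateral correction at this height.

apply_moves(commands=[-0.2,-0.6,0,0,0,-0.01,2.5,0,0,0,0,0,0,2.5,0,0,-0.5,0,0,0,2.5,0,0,0,0,0,0,2.5])

```text
t: 10.7
tool_pos: [0.4299, -0.2682, 0.0604]
orientation: [1.424, 2.793, 0.004]
force: [1.1, -0.2, -0.9]
opening: 0.0336
```

apply_moves(commands=[-0.2,0.15,-0.6,0,0,0,2.5,0,0,-0.5,0,0,0,2.5,0,0,-0.4,0,0,0,2.5,0,0,0,0,0,0,2.5])

```text
t: 11.2
tool_pos: [0.4273, -0.2662, 0.0437]
orientation: [1.424, 2.794, 0.005]
force: [-0.8, -0.1, -0.9]
opening: 0.0337
```

apply_moves(commands=[0.05,0,-0.15,0,0,0,2.5,0,0,-0.1,0,0,0,2.5,0,0,0,0,0,0,2.5])

```text
t: 11.58
tool_pos: [0.428, -0.2663, 0.0413]
orientation: [1.424, 2.794, 0.004]
force: [-0.6, -0.0, -1.5]
opening: 0.0339
```

```bash
python3 -c "
from h import *
tool()"
```

```text
t 11.575 tcp [ 0.428  -0.2663  0.0413] jaw yaw 36.0 z [ 0.006 -0.    -1.   ] open 0.033912285825224736 F [-0.6 -0.  -1.5]
```

apply_moves(commands=[0,0,-0.1,0,0,0,2.5,0,0,0,0,0,0,2.5])

```text
t: 11.82
tool_pos: [0.4283, -0.2666, 0.041]
orientation: [1.424, 2.794, 0.004]
force: [-1.3, 1.1, 0.4]
opening: 0.0333
```

apply_moves(commands=[0,0,-0.08,0,0,0,2.5,0,0,0,0,0,0,2.5])

```text
t: 12.08
tool_pos: [0.4284, -0.2667, 0.0409]
orientation: [1.423, 2.793, 0.004]
force: [-0.8, 0.7, 1.5]
opening: 0.0337
```

In contact (height steady, force up to +1.5 N). I'll open gently and then go straight up.

apply_moves(commands=[0,0,0,0,0,0,3.8,0,0,0,0,0,0,4.6,0,0,0,0,0,0,5.5,0,0,0,0,0,0,5.5,0,0,1,0,0,0,5.5,0,0,3,0,0,0,5.5,0,0,5,0,0,0,5.5])

```text
t: 12.95
tool_pos: [0.4257, -0.2646, 0.1294]
orientation: [-1.426, -2.798, -0.006]
force: [0.9, -0.9, -0.2]
opening: 0.055
```

apply_moves(commands=[-1,3,5,0,0,0,5.5,-1,5,3,0,0,0,5.5,-1,5,0,0,0,0,5.5,-1,5,0,0,0,0,5.5,0,5,0,0,0,0,5.5,0,5,0,0,0,0,5.5,0,0,0,0,0,0,5.5])

```text
t: 13.82
tool_pos: [0.3866, 0.0213, 0.2245]
orientation: [1.421, 2.781, 0.011]
force: [0.7, -0.9, -0.1]
opening: 0.0552
```

```bash
python3 - <<'E'
from h import *
tool(); m=camera_model("top"); p,d=read_camera("top"); h=cv2.cvtColor(p,cv2.COLOR_BGR2HSV)
b=cv2.inRange(h,(105,130,40),(125,255,255))>0; k=np.zeros_like(b); k[200:275,385:450]=b[200:275,385:450]
lfit(k,.054,m); y=(cv2.inRange(h,(22,110,50),(38,255,255))>0); k=np.zeros_like(y); k[200:275,385:450]=y[200:275,385:450]; lfit(k,.036,m)
look("air_cap_top","top"); look("loose_plate_center","top")
s,_=read_camera("scene"); look("air_cap_top","scene")
w=np.zeros((480,800,3),np.uint8); w[:480,:400]=cv2.resize(p[195:275,383:450],(400,480)); w[:,400:]=cv2.resize(s[235:340,190:290],(400,480)); cv2.imwrite("pics/end.png",np.clip(w*1.4,0,255).astype(np.uint8))
E
```

```text
t 13.825 tcp [0.3866 0.0213 0.2245] jaw yaw 35.9 z [ 0.02  -0.002 -1.   ] open 0.05517436828708534 F [ 0.7 -0.9 -0.1]
n 767 centre [ 0.4534 -0.2551] size [87.  89.4] corner [ 0.4454 -0.3169] xaxis yaw deg 37.60000000000002
n 418 centre [ 0.4579 -0.2345] size [58.3 56.9] corner [ 0.4645 -0.1943] xaxis yaw deg 215.6
top air_cap_top 0.75 [0.4793 0.3754 0.1654] [149. 221.]
top loose_plate_center 0.96 [ 0.4534 -0.2566  0.045 ] [419. 239.]
top loose_plate_center 0.94 [0.292  0.2593 0.0101] [214. 302.]
top loose_plate_center 0.3 [ 0.4579 -0.2561  0.0256] [417. 238.]
scene air_cap_top 0.43 [0.4809 0.3817 0.1625] [367.  86.]
```

View pics/end.png

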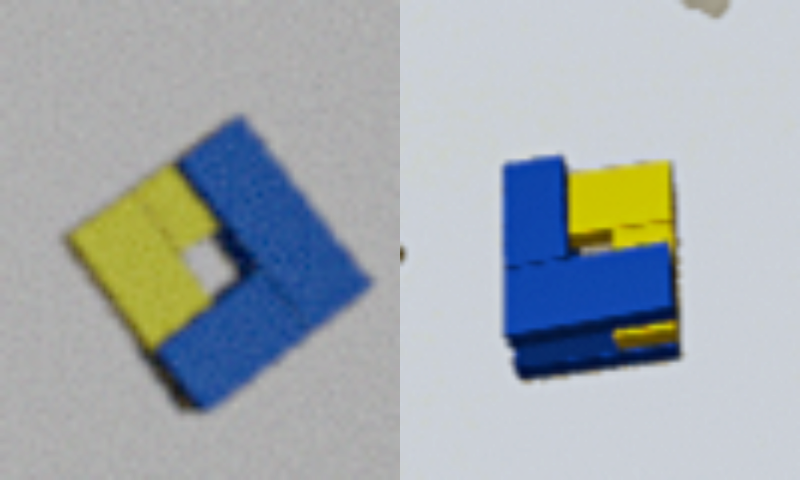

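The blue L lies flat and flush on the pile, with its outer corner at the formerly empty corner (370,283 in the left half). Handing in.

```bash
python3 -c "
from plant import *
print(close_job())"
```

```text
the job is handed in; nothing more can be done
None
```

I dusted the loose blue plate and laid it on the pile, then handed the job in at about 14 s. No verdict is reported, so success is judged only from my own checks.

- **Cap press:** I pressed the red cap down to its stop. The tool was steady at 0.157 m with 9–10 N for about 0.4 s while the plate lay on the board. I then released the cap, and the cameras put its top at 0.1625–0.165 m afterwards. There is no direct cap reading; "fully down" and "back up" are inferred from tool height, force and camera.
- **Placement:** I lowered the plate until light contact (about 1.5 N), then opened the fingers and backed off.
    - **Centre:** the last top view puts the blue plate's centre at (0.4534, -0.2551). That is about 2 mm from the yellow plate's starting centre.
    - **Corner:** its outer corner is about 1.5 mm from the target corner.
    - **Turn:** it is about 1° off the exact opposite turn.
- **Pile and surroundings:** the yellow plate's visible outer corner stayed within 1 mm of where it was. The gripper was clear of everything. I did not measure the finds, bowl and brush again, but no contact with them was planned or felt.
- **Disagreements:** the wrist camera put the loose plate, and less so the pile, 2–3 mm further in y than the top camera, so I averaged the two. After placing, the yellow outline fit gave a wrong centre because the plate was half covered, so I used only its corner.

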